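Load a climate logger and index the turntable to the green station

TASK

Stand the white climate logger upright in the blue tray of the locked turntable, with its display facing the black plunger knob. Then lift the sprung knob until its pin is clear, carry it round so that the turntable turns to the station with the green lamp, and let go so that the pin drops fully home in the notch there; leave the logger standing in the tray and the meter, bottle, mug and screwdriver undisturbed.

Things in the scene. Friction and masses are not known exactly. Their poses are not given: they have to be found in the camera images.
- turntable: Fixed grey base disc of the indexing turntable, 236 mm across, 10 mm high. Origin: centre of its underside, on the vertical turning axis. Its -x axis points at the loading notch. Steel index sector 86 to 114 mm from the axis, top at z = 22 mm, with five radial notches 14 mm wide and 12 mm deep, at -66, -33, 0, +33 and +66 degrees from the -x axis.
- tray (a point): Centre of the floor of the blue tray on the aluminium head, 36 mm above the bench and 30 mm from the turning axis, on the side away from the knob. Its axes turn with the head: x points horizontally away from the knob, z up. The tray's rim is 8 mm high and 4 mm thick; inside it is 32 mm along x (from -15 to +17 mm) by 78 mm along y, so the logger stands in it with 4 mm of play on each side when the logger's origin is at this point and its axes are parallel to these.
- knob (a point): Centre of the black knob of the sprung plunger (red dot on top): upright cylinder, 32 mm in diameter, 40 mm high, centre 80 mm above the bench when home, 100 mm from the turning axis. A guide collar 28 mm across, top 56 mm above the bench, stands below it; the arm under it is 36 mm wide, top at 36 mm. Its axes are parallel to those of the tray. The knob goes only up and down and round with the head.
- plunger (a joint): Lift of the knob in m: 0 fully home (pin 10 mm thick, round-ended, 11 mm deep in a notch), about 0.011 when the pin rests on top of the sector between notches, 0.022 at the upper stop. A spring draws it down: about 5 N at home and 8 N at the stop, weight included. The pin is clear of the notches from 0.012.
- head (a joint): Turn of the head about the vertical axis in rad, 0 at the loading notch where it starts locked, positive anticlockwise seen from above; stops at +-1.4, stations at +-0.576 and +-1.152. Turns easily (about 0.06 N m) when the pin is lifted, and stays where it is left; the pin has +-2 mm of play in a notch and centres itself on dropping if within about 4 mm.
- lamp_green: Station lamp with a green lens: fixed, 32 mm across, 34 mm high, standing on the bench 155 mm from the turning axis, straight outward of the notch to be used. Origin: centre of its underside. It stands at one of the four notches at -66, -33, +33 or +66 degrees; identical lamps with white lenses stand at the other three.
- logger: White climate logger standing upright: 24 mm deep (x, from -11 to +13 mm), 70 mm wide (y), 84 mm high, about 0.12 kg. Origin: underside; its display faces its own -x. Grasp it across its 24 mm depth from above.
- display (a point): Centre of the display face of the logger, 55 mm above its underside and 11 mm in front (-x) of the logger's origin; axes as the logger's.
- pocket_meter: Bystander: orange hand multimeter lying on its back, 148 (x) by 80 (y) by 46 mm high. Origin: centre of its underside.
- leak_fluid: Bystander: brown dropper bottle standing, 34 mm across, 102 mm high. Origin: centre of its underside.
- mug: Bystander: blue and white mug, 78 by 112 by 92 mm high. Origin: centre of its underside.
- screwdriver: Bystander: flat screwdriver with a red handle lying on the bench, 191 mm long (y) and 28 mm high. Origin: centre of its underside.

How it is judged:
By the outcome, as a careful person would: the job done as asked, in the order asked, and still so for the second after the job is handed in, with the robot touching nothing.
It also fails if it takes over 54 s, if anything falls off the work surface, if the arm or the gripper's body presses on something with over 40 N, if the wrist force passes 120 N, or if a joint passes its speed limit or range.

ROBOT

A 6-joint arm with a two-finger parallel gripper is mounted at the origin on a cart in front of the work surface, level with it; the furniture and walls round the work are solid. World frame = base frame: x ahead of the robot, y to its left, z up, the work surface at z = 0. Lengths are in m, angles in rad, forces in N, time in s.
With the tool pointing down it reaches from about 0.275 to 0.725 m from the base axis. Payload 5.6 kg.
Tool frame: the origin (TCP) lies midway between the tips of the shut fingers; the grasp point (between the pads) lies 19 mm behind it; z points along the fingers, y is the line along which they close (so a half turn about z gives the same grasp; the last joint's range is limited). The gripper opens to 85 mm and grips with 20 to 120 N. Pads are 22 mm wide; open, the fingers measure 114 mm over their backs; the gripper's body (76 mm by 85 mm) begins 54 mm behind the grasp point. The pads swing forward as they close: fully open they stand 13 mm farther back than shut.
Start: joints at [-0.834, 0.255, 0.108, 0, -1.424, -0.285], TCP at [0.24, -0.495, 0.231] pointing down, gripper open.
Joint ranges: [-2.95, 2.95], [-1.21, 1.97], [-1.09, 1.5], [-2.87, 1.71], [-2.94, -0.07], [-3.05, 3.05]. Speed limits (rad/s): [2.57, 2.57, 3.14, 3.14, 3.14, 3.14].

INTERFACE

Orientations are given as a unit quaternion [w, x, y, z].
In Python, from workcell import sense, grab_frame, sign_off gives the robot as it stands. The module is installed in compiled form; this text tells all that it offers.
- The arm moves only by the tool drive_tool, never from a script. Its argument "rows" is a list of rows, each an object of numbers: "gripper": the closure, from 0 (fully open) to 1 (shut); "tx", "ty", "tz": the shift along the world's x, y, z in cm; "ax", "ay", "az": the turn, a rotation vector about the world's x, y, z in degrees. In form: [{"gripper": .., "tx": .., "ty": .., "tz": .., "ax": .., "ay": .., "az": ..}, ...]. A call has 1 to 10 rows; each row is the pose to reach, as a shift and turn from the pose commanded when the call began; what a row does not reach only later rows make up. A row lasts 1/12 s, in which the tool goes at most 41.7 mm and 7.16 degrees, less where a joint would pass 70% of its speed; a pose out of reach is approached as far as the arm can. A call with a gripper value outside its range is refused whole. The fingers move at their own pace and stop on an object; the grip force is fixed at half the most. Time passes only in rows, so rows that repeat a pose let the fingers close. It gives the time, the measured TCP pose, the force, the opening and the grip force at its end, in the units of the state.
- sense(): the state, without advancing time (a new reading comes with each control period).
- grab_frame(name): name is "scene" or "top" or "wrist"; returns a dict with "img" (400x640x3 uint8, blue, green, red), "mtx" (3x3 intrinsics, pixels), "view" (4x4, takes a point from world to camera coordinates). Camera axes: x right, y down, z forward; pixel columns grow to the right and rows downward; lengths in m; the calibration is good to about 2 mm. The wrist camera is an equidistant fisheye: a pixel r from the principal point sees the ray r / f radians off the axis. A picture is of the moment at which its call begins. There is no depth.
- sign_off(): hands the job in; it is judged then, once.
The state is a dict: "time": time; "joints": joint angles; "dq": joint speeds; "joint_torque": joint torques, N m; "position": TCP position; "eef_rot": TCP orientation; "contact_force": force on the tool from outside, world axes, zero at the start; "wrist_torque": the same for the moment, N m; "opening": finger opening in m; "grasp_force": force on a finger pad.
Only numpy, scipy, OpenCV 4.12 (cv2) and the standard library are available. Lean on these libraries where they do the work, as an engineer would, in place of code of your own. Each camera call takes 0.05 s, during which the arm holds its last target. There are 200 camera calls.

## Working session

There is one attempt and no reset: what is moved stays moved. The work goes in short steps, Python scripts to look and compute and a tool call to move; the robot and the scene stay as the last step left them, time stands still between calls to the robot, and variables do not carry over. Pictures are saved under pics/ and viewed, at most 10 in all, crops included, and the job is handed in when it is done.

Besides the shell and the picture viewer there is one more tool, called after "Call:" as name([rows], argument=value, ...), one row to a line, values as JSON. drive_tool: Moves the arm, as the interface text tells. Its arguments: {"type":"object","properties":{"rows":{"type":"array","items":{"type":"object","properties":{"gripper":{"type":"number"},"tx":{"type":"number"},"ty":{"type":"number"},"tz":{"type":"number"},"ax":{"type":"number"},"ay":{"type":"number"},"az":{"type":"number"}}}}},"required":["rows"]}

```bash
mkdir -p pics; cat > h.py <<'E'
import numpy as np,cv2
from workcell import sense,grab_frame
def ray(f,u,v):
    K=f["mtx"];V=f["view"];R=V[:3,:3];c=-R.T@V[:3,3]
    return c,R.T@np.array([(u-K[0,2])/K[0,0],(v-K[1,2])/K[1,1],1])
def at(f,u,v,z):
    c,d=ray(f,u,v);return c+d*(z-c[2])/d[2]
def px(f,p):
    q=f["view"][:3,:3]@np.array(p)+f["view"][:3,3];q=f["mtx"]@q;return q[:2]/q[2]
E
python3 - <<'E'
from h import *
import pickle
for n in("scene","top"):
    f=grab_frame(n);cv2.imwrite(f"pics/{n}0.png",f["img"]);pickle.dump(f,open(n+"0.pkl","wb"))
    print(n,f["mtx"].tolist(),np.round(f["view"],3).tolist())
print(sense())
E
```

```text
scene [[454.94349854998563, 0.0, 317.75778155891913], [0.0, 454.94349854998563, 207.1065157543616], [0.0, 0.0, 1.0]] [[0.579, -0.815, 0.026, -0.348], [-0.39, -0.305, -0.869, 0.278], [0.716, 0.493, -0.494, 1.219], [0.0, 0.0, 0.0, 1.0]]
top [[438.51236808907953, 0.0, 319.29421759874253], [0.0, 438.51236808907953, 187.8588623351211], [0.0, 0.0, 1.0]] [[-0.001, -1.0, -0.005, -0.038], [-0.989, 0.001, -0.145, 0.573], [0.145, 0.004, -0.989, 1.317], [0.0, 0.0, 0.0, 1.0]]
{'time': 0.1, 'joints': array([-8.34424699e-01,  2.55698160e-01,  1.07134560e-01, -3.95066914e-04,
       -1.42389645e+00, -2.84604152e-01]), 'dq': array([ 1.62570773e-03, -4.11662932e-04,  3.44928234e-03,  4.29993203e-05,
        3.27768869e-04,  1.07272223e-03]), 'joint_torque': array([-3.16358892e-03, -3.87602592e+01,  2.38473594e+01,  5.37803605e+00,
       -3.84493003e-03,  4.84006819e-06]), 'position': array([ 0.23995899, -0.49440821,  0.23048516]), 'eef_rot': array([-2.35978416e-04, -2.23939319e-01,  9.74602715e-01,  8.21268937e-04]), 'contact_force': array([-0.14541067,  0.67840109,  0.26297925]), 'wrist_torque': array([ 0.03715143,  0.00450902, -0.02199913]), 'grasp_force': 0.0, 'opening': 0.0854772334187734}
```

View pics/top0.png

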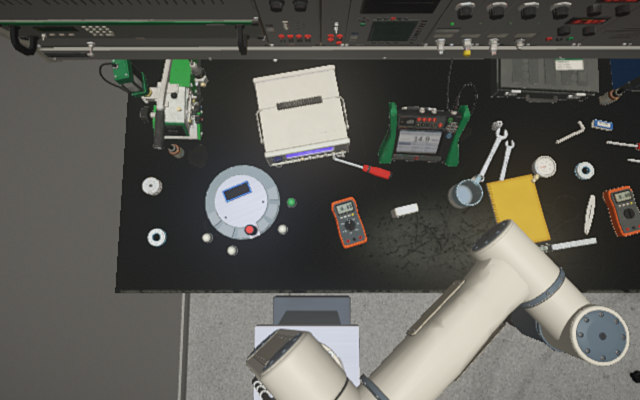

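View pics/scene0.png

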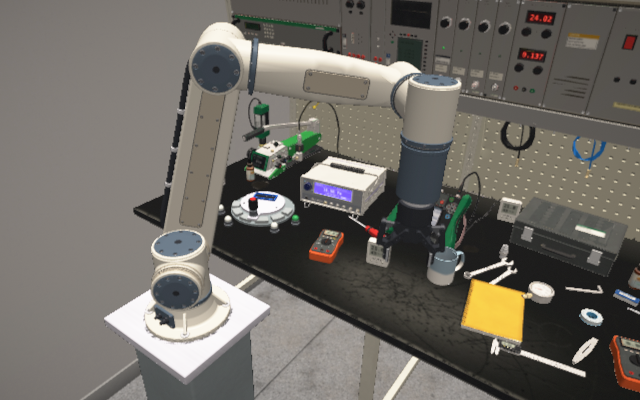

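Top view: turntable at about (242,202) with the knob's red dot at (250,230), the green lamp at (291,202), the tray at (237,190) and the logger at (405,211). The scene view shows the logger's display facing the camera at (378,250). I'll enlarge these areas.

```bash
python3 - <<'E'
from h import *
import pickle
t=pickle.load(open("top0.pkl","rb"));s=pickle.load(open("scene0.pkl","rb"))
c=lambda f,x,y,w,h,k:cv2.resize(f["img"][y:y+h,x:x+w],None,fx=k,fy=k,interpolation=cv2.INTER_CUBIC)
a=c(t,195,155,110,110,4);b=c(t,380,190,50,44,7);d=c(s,355,225,50,44,7)
o=np.zeros((616,790,3),np.uint8);o[:440,:440]=a;o[:308,440:790]=b;o[308:616,440:790]=d
cv2.imwrite("pics/c1.png",o[:600])
for n,u,v,z in[("dot",250,230,.1),("green",291,202,.034),("disc",242,202,.02),("w",283,229,.034),("w",232,250.5,.034),("w",207,237.5,.034),("log",405,211,.084),("meter",349,222,.046),("mug",465,193,.09)]:print(n,at(t,u,v,z).round(3))
E
```

```text
dot [0.44  0.164 0.1  ]
green [0.529 0.049 0.034]
disc [0.531 0.204 0.02 ]
w [0.446 0.073 0.034]
w [0.381 0.228 0.034]
w [0.42  0.306 0.034]
log [ 0.496 -0.293  0.084]
meter [ 0.466 -0.129  0.046]
mug [ 0.549 -0.472  0.09 ]
```

View pics/c1.png

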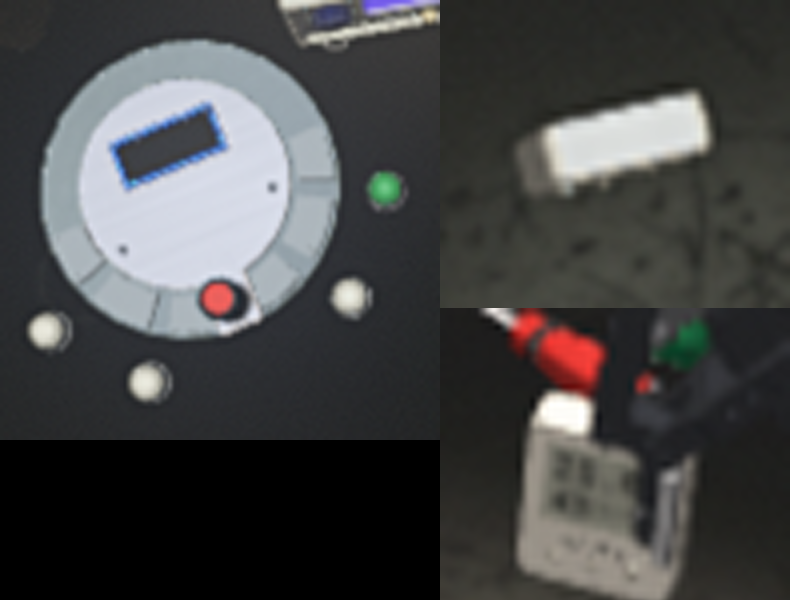

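```bash
cat > fit.py <<'E'
from h import *
import pickle
from scipy.optimize import least_squares
t=pickle.load(open("top0.pkl","rb"))
L=[(x/4+195,y/4+155) for x,y in[(385,188),(350,297),(148,382),(48,330)]]
P=[at(t,u,v,.03)[:2] for u,v in L]
K=at(t,218/4+195,299/4+155,.1)[:2]
def res(p):
    r=[]
    for q,a in zip(P,[66,33,-33,-66]):
        th=p[2]+np.pi+np.radians(a);r+=list(q-p[:2]-.155*np.array([np.cos(th),np.sin(th)]))
    th=p[2]+np.pi;r+=list(K-p[:2]-.1*np.array([np.cos(th),np.sin(th)]))
    return r
s=least_squares(res,[.53,.2,.42]);print(s.x,np.degrees(s.x[2]),np.round(np.array(s.fun)*1e3,1))
C=s.x[:2];d=np.array([np.cos(s.x[2]),np.sin(s.x[2])])
print("knob",C-.1*d,"tray",C+.03*d)
T=np.array([at(t,x/4+195,y/4+155,.044)[:2] for x,y in[(110,147),(210,104),(227,147),(127,190)]])
print("tray meas",T.mean(0),np.degrees(np.arctan2(*(T[1]+T[2]-T[0]-T[3]))))
G=np.array([at(t,380+(x-440)/7,190+y/7,.084)[:2] for x,y in[(547,130),(702,93),(710,148),(556,190)]])
e=G[1]+G[2]-G[0]-G[3];print("logger",G.mean(0),np.linalg.norm(e)/2,np.degrees(np.arctan2(e[0],-e[1])))
print("inst",[at(t,u,v,.1).round(3) for u,v in[(265,163),(349,155)]])
E
python3 fit.py
```

```text
[0.53286648 0.20305771 0.39971978] 22.90225652861256 [-0.1  0.8 -0.6  0.5  0.4 -1.   0.6 -1.7 -0.3  1.4]
knob [0.44074947 0.16414169] tray [0.56050158 0.21473252]
tray meas [0.56037967 0.21549897] 156.38379265906684
logger [ 0.49922418 -0.29933586] 0.06818805677676452 14.225048189520544
inst [array([0.639, 0.124, 0.1  ]), array([ 0.663, -0.128,  0.1  ])]
```

Call:
drive_tool([
  {"tx": 25.8,"ty": 19.7,"tz": -3,"az": 78.3,"gripper": 0},
  {"tx": 25.8,"ty": 19.7,"tz": -3,"az": 78.3,"gripper": 0},
  {"tx": 25.8,"ty": 19.7,"tz": -3,"az": 78.3,"gripper": 0},
  {"tx": 25.8,"ty": 19.7,"tz": -3,"az": 78.3,"gripper": 0},
  {"tx": 25.8,"ty": 19.7,"tz": -3,"az": 78.3,"gripper": 0},
  {"tx": 25.8,"ty": 19.7,"tz": -3,"az": 78.3,"gripper": 0},
  {"tx": 25.8,"ty": 19.7,"tz": -3,"az": 78.3,"gripper": 0},
  {"tx": 25.8,"ty": 19.7,"tz": -3,"az": 78.3,"gripper": 0},
  {"tx": 25.8,"ty": 19.7,"tz": -3,"az": 78.3,"gripper": 0},
  {"tx": 25.8,"ty": 19.7,"tz": -3,"az": 78.3,"gripper": 0},
])

```text
schema error: expected keys gripper, tx, ty, tz, ax, ay, az
```

Call:
drive_tool([
  {"az": 6.7,"gripper": 0},
  {"az": 6.7,"gripper": 0},
  {"az": 6.7,"gripper": 0},
  {"az": 6.7,"gripper": 0},
])

```text
schema error: expected keys gripper, tx, ty, tz, ax, ay, az
```

All keys are required in each row.

Call:
drive_tool([
  {"tx": 25.8,"ty": 19.7,"tz": -3,"ax": 0,"ay": 0,"az": 78.3,"gripper": 0},
  {"tx": 25.8,"ty": 19.7,"tz": -3,"ax": 0,"ay": 0,"az": 78.3,"gripper": 0},
  {"tx": 25.8,"ty": 19.7,"tz": -3,"ax": 0,"ay": 0,"az": 78.3,"gripper": 0},
  {"tx": 25.8,"ty": 19.7,"tz": -3,"ax": 0,"ay": 0,"az": 78.3,"gripper": 0},
  {"tx": 25.8,"ty": 19.7,"tz": -3,"ax": 0,"ay": 0,"az": 78.3,"gripper": 0},
  {"tx": 25.8,"ty": 19.7,"tz": -3,"ax": 0,"ay": 0,"az": 78.3,"gripper": 0},
  {"tx": 25.8,"ty": 19.7,"tz": -3,"ax": 0,"ay": 0,"az": 78.3,"gripper": 0},
  {"tx": 25.8,"ty": 19.7,"tz": -3,"ax": 0,"ay": 0,"az": 78.3,"gripper": 0},
  {"tx": 25.8,"ty": 19.7,"tz": -3,"ax": 0,"ay": 0,"az": 78.3,"gripper": 0},
  {"tx": 25.8,"ty": 19.7,"tz": -3,"ax": 0,"ay": 0,"az": 78.3,"gripper": 0},
])

```text
time: 0.93
position: [0.4993, -0.2959, 0.1999]
eef_rot: [0.0, 0.755, -0.656, -0.001]
contact_force: [-1.1, -0.4, 0.1]
opening: 0.0855
grasp_force: 0.0
```

Call:
drive_tool([
  {"tx": 0,"ty": 0,"tz": 0,"ax": 0,"ay": 0,"az": 6.5,"gripper": 0},
  {"tx": 0,"ty": 0,"tz": 0,"ax": 0,"ay": 0,"az": 6.5,"gripper": 0},
  {"tx": 0,"ty": 0,"tz": 0,"ax": 0,"ay": 0,"az": 6.5,"gripper": 0},
])

```text
time: 1.18
position: [0.498, -0.2977, 0.2009]
eef_rot: [0.0, 0.787, -0.617, -0.0]
contact_force: [0.1, 0.3, 0.1]
opening: 0.0857
grasp_force: 0.0
```

```bash
cat >> h.py <<'E'
def yaw(s):
    w,x,y,z=s["eef_rot"];R=np.array([[0,2*(x*y-w*z)],[0,1-2*(x*x+z*z)]]);return np.degrees(np.arctan2(R[1,1],R[0,1]))
def wpx(f,p):
    q=f["view"][:3,:3]@np.array(p)+f["view"][:3,3];th=np.arctan2(np.hypot(q[0],q[1]),q[2]);a=q[:2]/np.hypot(q[0],q[1])
    return f["mtx"][:2,2]+f["mtx"][0,0]*th*a
def wat(f,u,v,z):
    K=f["mtx"];d=np.array([u-K[0,2],v-K[1,2]]);r=np.hypot(*d);th=r/K[0,0];c=np.array([*(np.sin(th)*d/r),np.cos(th)])
    R=f["view"][:3,:3];o=-R.T@f["view"][:3,3];w=R.T@c;return o+w*(z-o[2])/w[2]
E
python3 - <<'E'
from h import *
import pickle
f=grab_frame("wrist");pickle.dump(f,open("w1.pkl","wb"));cv2.imwrite("pics/w1.png",f["img"]);s=sense();print(s["position"],yaw(s),s["joints"],f["mtx"][0,0],f["view"].round(3))
E
```

```text
[ 0.49794588 -0.29778795  0.20101104] -166.2134687412125 [-2.69689287e-01  3.25388381e-01  1.28390348e-01 -1.25788645e-04
 -1.37438554e+00  5.10334145e-01] 309.70691628693146 [[-0.971 -0.238 -0.     0.415]
 [-0.226  0.921  0.317  0.355]
 [-0.075  0.308 -0.948  0.481]
 [ 0.     0.     0.     1.   ]]
```

View pics/w1.png

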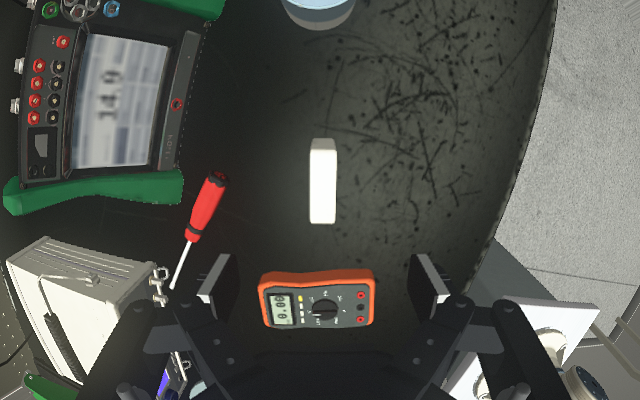

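Wrist view: the logger's top spans about (310,150)–(336,223), aligned with the gripper, and both pads straddle it. The meter is near (315,298).

```bash
python3 - <<'E'
from h import *
import pickle
f=pickle.load(open("w1.pkl","rb"))
g=cv2.cvtColor(f["img"],cv2.COLOR_BGR2GRAY)
m=np.zeros_like(g);m[130:240,290:355]=(g[130:240,290:355]>235)*255
c=max(cv2.findContours(m,0,2)[0],key=cv2.contourArea);b=cv2.boxPoints(cv2.minAreaRect(c));print(b)
Q=np.array([wat(f,u,v,.084)[:2] for u,v in b]);print(Q.round(4),Q.mean(0))
e=[Q[i+1]-Q[i] for i in range(3)];print([(np.linalg.norm(x).round(4),np.degrees(np.arctan2(x[1],x[0])).round(1)) for x in e])
print(wat(f,316,298,.046))
E
```

```text
[[310. 222.]
 [310. 150.]
 [335. 150.]
 [335. 222.]]
[[ 0.5042 -0.2658]
 [ 0.5192 -0.3303]
 [ 0.4986 -0.3353]
 [ 0.4821 -0.2712]] [ 0.50101164 -0.30065987]
[(np.float64(0.0662), np.float64(-77.0)), (np.float64(0.0212), np.float64(-166.2)), (np.float64(0.0662), np.float64(104.4))]
[ 0.47342524 -0.15486867  0.046     ]
```

Call:
drive_tool([
  {"tx": 0.2,"ty": -0.25,"tz": -4,"ax": 0,"ay": 0,"az": 0,"gripper": 0},
  {"tx": 0.2,"ty": -0.25,"tz": -8,"ax": 0,"ay": 0,"az": 0,"gripper": 0},
  {"tx": 0.2,"ty": -0.25,"tz": -12,"ax": 0,"ay": 0,"az": 0,"gripper": 0},
  {"tx": 0.2,"ty": -0.25,"tz": -15,"ax": 0,"ay": 0,"az": 0,"gripper": 0},
  {"tx": 0.2,"ty": -0.25,"tz": -16,"ax": 0,"ay": 0,"az": 0,"gripper": 0},
  {"tx": 0.2,"ty": -0.25,"tz": -16,"ax": 0,"ay": 0,"az": 0,"gripper": 0.3},
  {"tx": 0.2,"ty": -0.25,"tz": -16,"ax": 0,"ay": 0,"az": 0,"gripper": 0.5},
  {"tx": 0.2,"ty": -0.25,"tz": -16,"ax": 0,"ay": 0,"az": 0,"gripper": 0.6},
  {"tx": 0.2,"ty": -0.25,"tz": -16,"ax": 0,"ay": 0,"az": 0,"gripper": 0.7},
  {"tx": 0.2,"ty": -0.25,"tz": -16,"ax": 0,"ay": 0,"az": 0,"gripper": 0.8},
])

```text
time: 2.07
position: [0.5013, -0.3007, 0.0433]
eef_rot: [-0.001, 0.788, -0.616, 0.002]
contact_force: [-0.3, 0.8, -0.3]
opening: 0.0256
grasp_force: 0.0
```

Call:
drive_tool([
  {"tx": 0,"ty": 0,"tz": 0,"ax": 0,"ay": 0,"az": 0,"gripper": 0.85},
  {"tx": 0,"ty": 0,"tz": 0,"ax": 0,"ay": 0,"az": 0,"gripper": 0.85},
  {"tx": 0,"ty": 0,"tz": 0,"ax": 0,"ay": 0,"az": 0,"gripper": 0.85},
  {"tx": 0,"ty": 0,"tz": 0,"ax": 0,"ay": 0,"az": 0,"gripper": 0.85},
])

```text
time: 2.4
position: [0.5012, -0.3007, 0.0431]
eef_rot: [-0.0, 0.788, -0.615, 0.002]
contact_force: [-0.2, 1.8, 6.7]
opening: 0.0232
grasp_force: 62.3
```

Call:
drive_tool([
  {"tx": 0,"ty": 0,"tz": 1,"ax": 0,"ay": 0,"az": 0,"gripper": 0.85},
  {"tx": 0,"ty": 0,"tz": 4,"ax": 0,"ay": 0,"az": 0,"gripper": 0.85},
  {"tx": 0,"ty": 0,"tz": 8,"ax": 0,"ay": 0,"az": 0,"gripper": 0.85},
  {"tx": 1,"ty": 2,"tz": 11,"ax": 0,"ay": 0,"az": 2,"gripper": 0.85},
  {"tx": 2,"ty": 5,"tz": 12,"ax": 0,"ay": 0,"az": 4,"gripper": 0.85},
  {"tx": 2.5,"ty": 9,"tz": 12,"ax": 0,"ay": 0,"az": 6,"gripper": 0.85},
  {"tx": 3,"ty": 13,"tz": 12,"ax": 0,"ay": 0,"az": 8,"gripper": 0.85},
  {"tx": 3.5,"ty": 17,"tz": 12,"ax": 0,"ay": 0,"az": 9.2,"gripper": 0.85},
  {"tx": 4,"ty": 21,"tz": 12,"ax": 0,"ay": 0,"az": 9.2,"gripper": 0.85},
  {"tx": 4.5,"ty": 25,"tz": 12,"ax": 0,"ay": 0,"az": 9.2,"gripper": 0.85},
])

```text
time: 3.23
position: [0.5448, -0.0484, 0.162]
eef_rot: [-0.0, 0.835, -0.551, 0.0]
contact_force: [1.0, 0.4, -1.2]
opening: 0.023
grasp_force: 61.5
```

Call:
drive_tool([
  {"tx": 0.3,"ty": 4,"tz": 0,"ax": 0,"ay": 0,"az": 0,"gripper": 0.85},
  {"tx": 0.6,"ty": 8,"tz": 0,"ax": 0,"ay": 0,"az": 0,"gripper": 0.85},
  {"tx": 0.9,"ty": 12,"tz": 0,"ax": 0,"ay": 0,"az": 0,"gripper": 0.85},
  {"tx": 1.2,"ty": 16,"tz": 0,"ax": 0,"ay": 0,"az": 0,"gripper": 0.85},
  {"tx": 1.5,"ty": 20,"tz": 0,"ax": 0,"ay": 0,"az": 0,"gripper": 0.85},
  {"tx": 1.5,"ty": 23.5,"tz": 0,"ax": 0,"ay": 0,"az": 0,"gripper": 0.85},
  {"tx": 1.5,"ty": 26,"tz": 0,"ax": 0,"ay": 0,"az": 0,"gripper": 0.85},
  {"tx": 1.5,"ty": 26.6,"tz": 0,"ax": 0,"ay": 0,"az": 0,"gripper": 0.85},
  {"tx": 1.5,"ty": 26.6,"tz": 0,"ax": 0,"ay": 0,"az": 0,"gripper": 0.85},
  {"tx": 1.5,"ty": 26.6,"tz": 0,"ax": 0,"ay": 0,"az": 0,"gripper": 0.85},
])

```text
time: 4.07
position: [0.5599, 0.2154, 0.1614]
eef_rot: [0.0, 0.835, -0.55, -0.0]
contact_force: [0.5, -0.7, 0.1]
opening: 0.023
grasp_force: 61.5
```

```bash
python3 - <<'E'
from h import *
import pickle
f=grab_frame("wrist");pickle.dump(f,open("w2.pkl","wb"));cv2.imwrite("pics/w2.png",f["img"]);s=sense();print(s["position"],yaw(s),s["opening"],s["grasp_force"],s["contact_force"])
E
```

```text
[0.56004901 0.21475875 0.16151705] -156.82534813159958 0.023342402079930828 61.5077805519104 [-0.07909666 -0.53292003 -1.23926238]
```

View pics/w2.png

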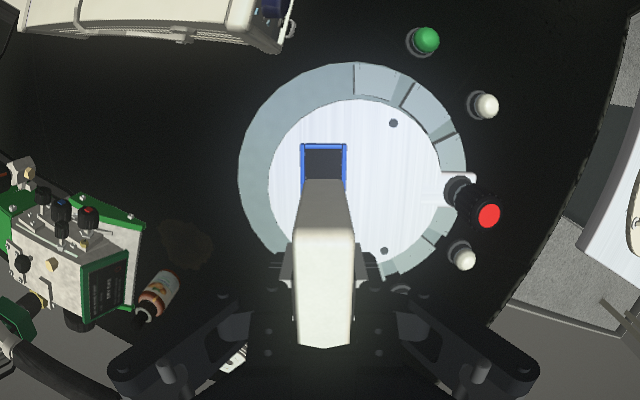

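Wrist view: the logger hangs square over the tray. The tray's far outer corners are at (301,143) and (347,143), the knob's dot is at (489,215), and the bottle stands clear at (158,290).

```bash
python3 - <<'E'
from h import *
import pickle
f=pickle.load(open("w2.pkl","rb"))
a=wat(f,301,143.5,.044)[:2];b=wat(f,347,143.5,.044)[:2];k=wat(f,489,215.5,.1)[:2]
print(a,b,np.linalg.norm(b-a),np.degrees(np.arctan2(*(a-b)[::-1])),k)
th=np.radians(23.1);d=np.array([np.cos(th),np.sin(th)]);n=np.array([-d[1],d[0]])
for C in [np.array([.5329,.2031])]:
  o=C+.03*d;print("tray",o,"knob",C-.1*d)
  for x,y in[(21,-43),(-19,-43)]:
    print(wpx(f,[*(o+d*x/1e3+n*y/1e3),.044]))
  print(wpx(f,[*(C-.1*d),.1]))
m=(a+b)/2+n*.043-d*.001;print("tray from corners",m,"from knob",k+.13*d)
# logger bottom far corners expected
s=np.array([.5600,.2150])
for x in(-12,12):print("logbot",wpx(f,[*(s+d*x/1e3-n*.035),.1615-.041]))
E
```

```text
[0.59550464 0.18420119] [0.55962068 0.16881409] 0.039043838650386534 23.209738232829565 [0.44010135 0.16615128]
tray [0.56049464 0.21487011] knob [0.44091785 0.16386629]
[300.00908401 142.28371395]
[347.16851139 142.36556995]
[489.68099562 212.64059525]
tray from corners [0.55977234 0.21566763] from knob [0.55967814 0.21715511]
logbot [345.55064854 173.76413506]
logbot [306.45607494 173.68478842]
```

```bash
python3 - <<'E'
from h import *
import pickle
f=pickle.load(open("w2.pkl","rb"));s=np.array([.5600,.2148])
th=np.radians(23.1);d=np.array([np.cos(th),np.sin(th)]);n=np.array([-d[1],d[0]])
for z in(.1205,.2045):
  for o in(-.004,0,.004):print(z,o,[wpx(f,[*(s+d*x/1e3-n*(.035+o)),z]).round(1).tolist() for x in(-12,12)])
  print([wpx(f,[*(s+n*.035),.2045]).round(1).tolist()])
g=cv2.cvtColor(f["img"],cv2.COLOR_BGR2GRAY);print(g[150:245:1,324].tolist())
print(g[190,290:360].tolist());c=cv2.resize(f["img"][130:260,270:380],None,fx=5,fy=4.6,interpolation=2);cv2.imwrite("pics/c2.png",c)
E
```

```text
0.1205 -0.004 [[345.5, 179.8], [306.7, 179.7]]
0.1205 0 [[345.7, 173.5], [306.6, 173.4]]
0.1205 0.004 [[345.8, 167.1], [306.5, 167.0]]
[[326.8, 363.3]]
0.2045 -0.004 [[361.2, 240.9], [295.0, 240.9]]
0.2045 0 [[361.8, 230.9], [294.6, 230.9]]
0.2045 0.004 [[362.3, 220.6], [294.3, 220.6]]
[[326.8, 363.3]]
[71, 73, 74, 73, 73, 73, 72, 73, 72, 73, 73, 71, 71, 72, 73, 72, 72, 72, 71, 73, 72, 72, 70, 71, 72, 73, 70, 70, 73, 118, 118, 115, 116, 115, 116, 116, 116, 116, 119, 117, 118, 115, 114, 116, 116, 117, 115, 117, 117, 116, 116, 119, 117, 117, 117, 119, 116, 118, 117, 117, 118, 119, 118, 117, 118, 118, 119, 119, 119, 118, 118, 117, 118, 119, 119, 117, 121, 131, 147, 161, 172, 185, 192, 201, 209, 219, 223, 228, 229, 233, 234, 235, 238, 239, 240]
[232, 232, 234, 235, 235, 234, 232, 231, 235, 243, 179, 115, 103, 103, 111, 115, 115, 115, 116, 116, 116, 117, 115, 114, 117, 117, 116, 116, 116, 117, 117, 117, 117, 117, 118, 117, 117, 117, 117, 116, 118, 117, 118, 118, 118, 118, 118, 118, 116, 118, 117, 118, 116, 114, 107, 148, 207, 239, 238, 237, 237, 235, 234, 236, 238, 238, 237, 237, 236, 236]
```

View pics/c2.png

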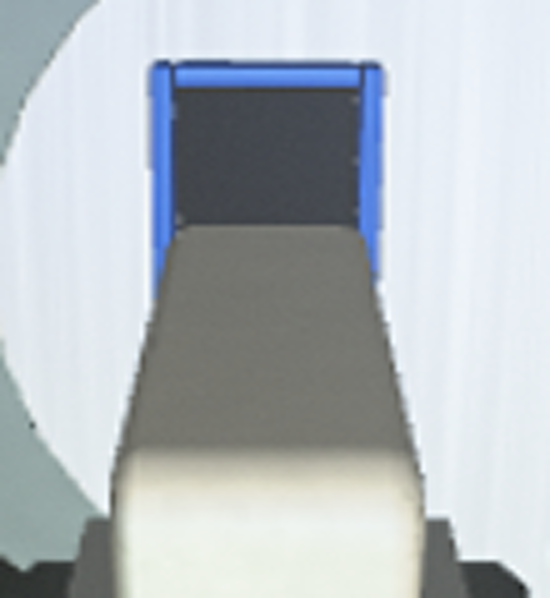

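Call:
drive_tool([
  {"tx": 0.15,"ty": 0,"tz": -2,"ax": 0,"ay": 0,"az": 0,"gripper": 0.85},
  {"tx": 0.15,"ty": 0,"tz": -4,"ax": 0,"ay": 0,"az": 0,"gripper": 0.85},
  {"tx": 0.15,"ty": 0,"tz": -6,"ax": 0,"ay": 0,"az": 0,"gripper": 0.85},
  {"tx": 0.15,"ty": 0,"tz": -6.7,"ax": 0,"ay": 0,"az": 0,"gripper": 0.85},
  {"tx": 0.15,"ty": 0,"tz": -6.7,"ax": 0,"ay": 0,"az": 0,"gripper": 0.85},
  {"tx": 0.15,"ty": 0,"tz": -6.7,"ax": 0,"ay": 0,"az": 0,"gripper": 0.85},
])

```text
time: 4.62
position: [0.5621, 0.2148, 0.0951]
eef_rot: [-0.0, 0.835, -0.551, 0.0]
contact_force: [0.2, 0.1, -0.2]
opening: 0.0229
grasp_force: 61.5
```

```bash
python3 - <<'E'
from h import *
import pickle
f=grab_frame("wrist");pickle.dump(f,open("w3.pkl","wb"));s=sense();print(s["position"],yaw(s),s["contact_force"])
w=cv2.resize(f["img"][80:240,260:390],None,fx=3.5,fy=3.5,interpolation=2)
g=grab_frame("scene");pickle.dump(g,open("s3.pkl","wb"));a=cv2.resize(g["img"][150:250,215:315],None,fx=3.4,fy=3.4,interpolation=2)
o=np.zeros((560,800,3),np.uint8);o[:560,:455]=w;o[:340,458:798]=a;cv2.imwrite("pics/w3.png",o)
p=s["position"][:2];th=np.radians(23.1);d=np.array([np.cos(th),np.sin(th)]);n=np.array([-d[1],d[0]])
for y in(-39,-43):print(y,[((wpx(f,[*(np.array([.5601,.2153])+d*x/1e3+n*y/1e3),.044])-[260,80])*3.5).round(0).tolist() for x in(-15,17)])
print([((wpx(f,[*(p+d*x/1e3-n*.035),s["position"][2]-.0431])-[260,80])*3.5).round(0).tolist() for x in(-12,12)])
E
```

```text
[0.56256519 0.21534128 0.09579586] -156.82270737968452 [-0.22743745 -0.05644275 -0.47130495]
-39 [[321.0, 302.0], [147.0, 302.0]]
-43 [[321.0, 281.0], [147.0, 281.0]]
[[295.0, 330.0], [159.0, 330.0]]
```

View pics/w3.png

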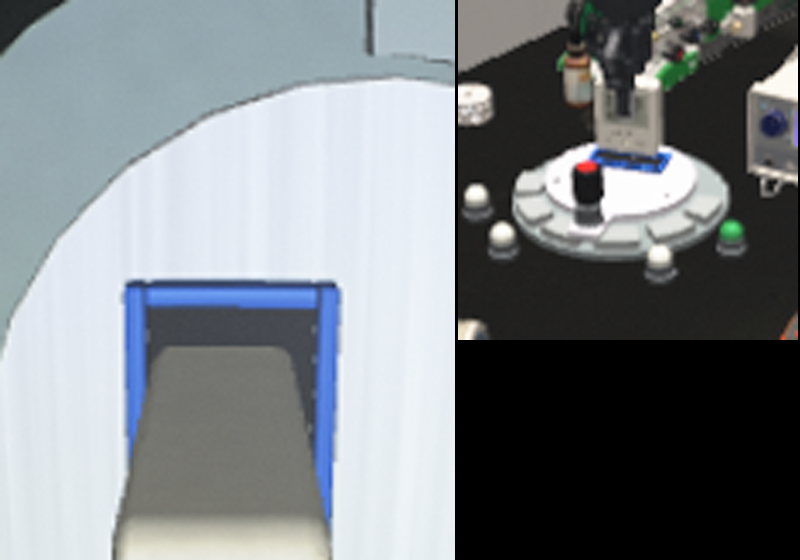

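Wrist crop: the logger's bottom edge spans (160–290, 347) and the tray's inside spans (148–318, 307), so I need about 1 mm of correction. The display faces the knob in the scene view.

Call:
drive_tool([
  {"tx": -0.1,"ty": -0.12,"tz": 0,"ax": 0,"ay": 0,"az": 0,"gripper": 0.85},
  {"tx": -0.1,"ty": -0.12,"tz": -0.4,"ax": 0,"ay": 0,"az": 0,"gripper": 0.85},
  {"tx": -0.1,"ty": -0.12,"tz": -0.8,"ax": 0,"ay": 0,"az": 0,"gripper": 0.85},
  {"tx": -0.1,"ty": -0.12,"tz": -1.2,"ax": 0,"ay": 0,"az": 0,"gripper": 0.85},
  {"tx": -0.1,"ty": -0.12,"tz": -1.4,"ax": 0,"ay": 0,"az": 0,"gripper": 0.85},
  {"tx": -0.1,"ty": -0.12,"tz": -1.5,"ax": 0,"ay": 0,"az": 0,"gripper": 0.85},
  {"tx": -0.1,"ty": -0.12,"tz": -1.5,"ax": 0,"ay": 0,"az": 0,"gripper": 0.85},
])

```text
time: 5.3
position: [0.5605, 0.2145, 0.0792]
eef_rot: [0.0, 0.835, -0.55, -0.0]
contact_force: [0.0, 0.2, -1.4]
opening: 0.0234
grasp_force: 61.5
```

Call:
drive_tool([
  {"tx": 0,"ty": 0,"tz": -0.1,"ax": 0,"ay": 0,"az": 0,"gripper": 0.85},
  {"tx": 0,"ty": 0,"tz": -0.1,"ax": 0,"ay": 0,"az": 0,"gripper": 0.85},
  {"tx": 0,"ty": 0,"tz": -0.1,"ax": 0,"ay": 0,"az": 0,"gripper": 0.85},
])

```text
time: 5.55
position: [0.5607, 0.2146, 0.0791]
eef_rot: [-0.0, 0.835, -0.55, 0.0]
contact_force: [-3.4, -0.6, 5.7]
opening: 0.0233
grasp_force: 62.2
```

Call:
drive_tool([
  {"tx": 0,"ty": 0,"tz": 0.1,"ax": 0,"ay": 0,"az": 0,"gripper": 0.65},
  {"tx": 0,"ty": 0,"tz": 0.1,"ax": 0,"ay": 0,"az": 0,"gripper": 0.55},
  {"tx": 0,"ty": 0,"tz": 0.1,"ax": 0,"ay": 0,"az": 0,"gripper": 0.45},
  {"tx": 0,"ty": 0,"tz": 0.1,"ax": 0,"ay": 0,"az": 0,"gripper": 0.4},
  {"tx": 0,"ty": 0,"tz": 0.5,"ax": 0,"ay": 0,"az": 0,"gripper": 0.4},
  {"tx": 0,"ty": 0,"tz": 2,"ax": 0,"ay": 0,"az": 0,"gripper": 0.4},
  {"tx": 0,"ty": 0,"tz": 5,"ax": 0,"ay": 0,"az": 0,"gripper": 0.4},
  {"tx": 0,"ty": 0,"tz": 8,"ax": 0,"ay": 0,"az": 0,"gripper": 0.4},
  {"tx": 0,"ty": 0,"tz": 11,"ax": 0,"ay": 0,"az": 0,"gripper": 0.4},
  {"tx": 0,"ty": 0,"tz": 11,"ax": 0,"ay": 0,"az": 0,"gripper": 0.4},
])

```text
time: 6.38
position: [0.5639, 0.2154, 0.1959]
eef_rot: [-0.005, 0.835, -0.55, 0.004]
contact_force: [0.8, 1.4, 1.6]
opening: 0.051
grasp_force: 0.0
```

```bash
python3 - <<'E'
from h import *
import pickle
f=grab_frame("wrist");pickle.dump(f,open("w4.pkl","wb"));s=sense();print(s["position"],yaw(s),s["joints"])
g=grab_frame("scene");a=cv2.resize(g["img"][160:240,225:305],None,fx=3,fy=3,interpolation=2)
o=np.zeros((400,800,3),np.uint8);o[:,:540]=f["img"][:,60:600];o[:240,550:790]=a;cv2.imwrite("pics/w4.png",o)
E
```

```text
[0.56259417 0.2153254  0.1926008 ] -156.78177258848362 [ 6.25502535e-01  3.66177680e-01  1.65532954e-01  1.25351051e-03
 -1.36209406e+00 -2.20520503e-01]
```

View pics/w4.png

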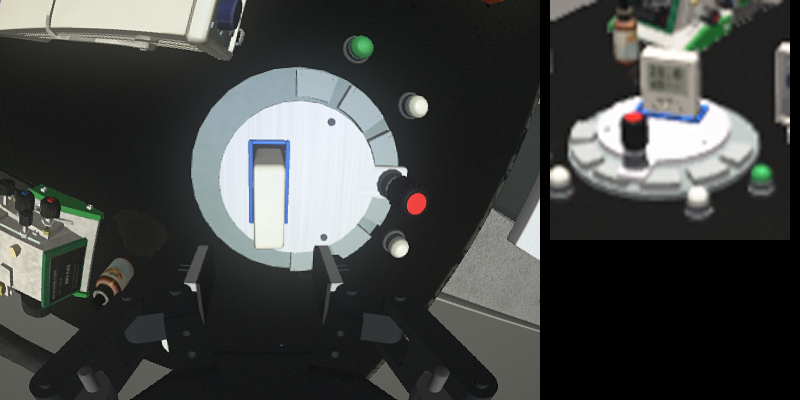

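Logger stands upright in the tray with its display towards the knob. The knob's dot is at (476,203) in full-frame pixels.

```bash
python3 - <<'E'
from h import *
import pickle
f=pickle.load(open("w4.pkl","rb"))
m=cv2.inRange(f["img"],(0,0,170),(110,110,255));m[:170]=0;m[240:]=0;m[:,:450]=0;m[:,500:]=0
v,u=np.nonzero(m);print(u.mean(),v.mean(),wat(f,u.mean(),v.mean(),.1))
print("green",wat(f,421,46,.03))
a=wat(f,309,141,.044);b=wat(f,351,141,.044);print(a,b)
E
```

```text
476.0974842767296 203.43396226415095 [0.44031176 0.16612362 0.1       ]
green [0.53181522 0.05102813 0.03      ]
[0.59535196 0.18543306 0.044     ] [0.55840123 0.16940031 0.044     ]
```

Call:
drive_tool([
  {"tx": -2,"ty": -0.8,"tz": 0,"ax": 0,"ay": 0,"az": -7,"gripper": 0.2},
  {"tx": -5,"ty": -2,"tz": 0,"ax": 0,"ay": 0,"az": -14,"gripper": 0},
  {"tx": -8,"ty": -3.2,"tz": 0,"ax": 0,"ay": 0,"az": -21,"gripper": 0},
  {"tx": -11,"ty": -4.4,"tz": 0,"ax": 0,"ay": 0,"az": -28,"gripper": 0},
  {"tx": -12.1,"ty": -4.9,"tz": 0,"ax": 0,"ay": 0,"az": -35,"gripper": 0},
  {"tx": -12.1,"ty": -4.9,"tz": 0,"ax": 0,"ay": 0,"az": -42,"gripper": 0},
  {"tx": -12.1,"ty": -4.9,"tz": 0,"ax": 0,"ay": 0,"az": -49,"gripper": 0},
  {"tx": -12.1,"ty": -4.9,"tz": 0,"ax": 0,"ay": 0,"az": -56,"gripper": 0},
  {"tx": -12.1,"ty": -4.9,"tz": 0,"ax": 0,"ay": 0,"az": -63,"gripper": 0},
  {"tx": -12.1,"ty": -4.9,"tz": 0,"ax": 0,"ay": 0,"az": -70,"gripper": 0},
])

```text
time: 7.32
position: [0.4389, 0.1651, 0.1871]
eef_rot: [-0.001, -0.365, 0.931, -0.0]
contact_force: [-0.1, -0.1, 1.2]
opening: 0.0855
grasp_force: 0.0
```

Call:
drive_tool([
  {"tx": 0,"ty": 0,"tz": 0,"ax": 0,"ay": 0,"az": -7,"gripper": 0},
  {"tx": 0,"ty": 0,"tz": 0,"ax": 0,"ay": 0,"az": -14,"gripper": 0},
  {"tx": 0,"ty": 0,"tz": 0,"ax": 0,"ay": 0,"az": -20,"gripper": 0},
  {"tx": 0,"ty": 0,"tz": 0,"ax": 0,"ay": 0,"az": -20,"gripper": 0},
  {"tx": 0,"ty": 0,"tz": 0,"ax": 0,"ay": 0,"az": -20,"gripper": 0},
  {"tx": 0,"ty": 0,"tz": 0,"ax": 0,"ay": 0,"az": -20,"gripper": 0},
])

```text
time: 7.82
position: [0.4393, 0.1653, 0.1877]
eef_rot: [-0.001, -0.203, 0.979, -0.0]
contact_force: [-0.3, -0.6, 0.3]
opening: 0.0854
grasp_force: 0.0
```

```bash
python3 - <<'E'
from h import *
import pickle
f=grab_frame("wrist");s=sense();print(s["position"],yaw(s),s["joints"])
cv2.imwrite("pics/w5.png",f["img"])
m=cv2.inRange(f["img"],(0,0,150),(110,110,255))
n,l,st,c=cv2.connectedComponentsWithStats(m)
for i in range(1,n):
  if st[i,4]>60:print(st[i],c[i],wat(f,*c[i],.1))
E
```

```text
[0.43943705 0.16535012 0.18788346] 113.34505886722377 [ 6.94903563e-01  1.15297928e-01 -1.76880673e-01 -9.06748011e-05
 -1.27944144e+00 -1.85822573e+00]
[ 70  45  44 123 723] [100.44536653 101.3153527 ] [ 0.43322433 -0.05220545  0.1       ]
[ 22 173  26  34 326] [ 33.90184049 190.07668712] [ 0.55867835 -0.13866046  0.1       ]
[311 191  26  24 501] [323.58483034 202.36926148] [0.4410774  0.16593722 0.1       ]
[ 48 204   9  12  68] [ 51.58823529 209.32352941] [ 0.56846065 -0.10453507  0.1       ]
```

Call:
drive_tool([
  {"tx": 0.15,"ty": 0.05,"tz": -3,"ax": 0,"ay": 0,"az": 0,"gripper": 0},
  {"tx": 0.15,"ty": 0.05,"tz": -6,"ax": 0,"ay": 0,"az": 0,"gripper": 0},
  {"tx": 0.15,"ty": 0.05,"tz": -9,"ax": 0,"ay": 0,"az": 0,"gripper": 0},
  {"tx": 0.15,"ty": 0.05,"tz": -11.5,"ax": 0,"ay": 0,"az": 0,"gripper": 0},
  {"tx": 0.15,"ty": 0.05,"tz": -12.5,"ax": 0,"ay": 0,"az": 0,"gripper": 0.2},
  {"tx": 0.15,"ty": 0.05,"tz": -12.5,"ax": 0,"ay": 0,"az": 0,"gripper": 0.4},
  {"tx": 0.15,"ty": 0.05,"tz": -12.5,"ax": 0,"ay": 0,"az": 0,"gripper": 0.5},
  {"tx": 0.15,"ty": 0.05,"tz": -12.5,"ax": 0,"ay": 0,"az": 0,"gripper": 0.55},
  {"tx": 0.15,"ty": 0.05,"tz": -12.5,"ax": 0,"ay": 0,"az": 0,"gripper": 0.58},
  {"tx": 0.15,"ty": 0.05,"tz": -12.5,"ax": 0,"ay": 0,"az": 0,"gripper": 0.6},
])

```text
time: 8.7
position: [0.4418, 0.1665, 0.0644]
eef_rot: [0.001, -0.201, 0.98, 0.001]
contact_force: [0.4, -0.1, 0.3]
opening: 0.0343
grasp_force: 0.0
```

Call:
drive_tool([
  {"tx": 0,"ty": 0,"tz": 0,"ax": 0,"ay": 0,"az": 0,"gripper": 0.64},
  {"tx": 0,"ty": 0,"tz": 0,"ax": 0,"ay": 0,"az": 0,"gripper": 0.68},
  {"tx": 0,"ty": 0,"tz": 0,"ax": 0,"ay": 0,"az": 0,"gripper": 0.75},
  {"tx": 0,"ty": 0,"tz": 0,"ax": 0,"ay": 0,"az": 0,"gripper": 0.75},
  {"tx": 0,"ty": 0,"tz": 0,"ax": 0,"ay": 0,"az": 0,"gripper": 0.75},
])

```text
time: 9.12
position: [0.4418, 0.1665, 0.0645]
eef_rot: [0.001, -0.201, 0.979, 0.0]
contact_force: [-1.9, -0.1, 6.2]
opening: 0.031
grasp_force: 58.7
```

Call:
drive_tool([
  {"tx": 0,"ty": 0,"tz": 0.3,"ax": 0,"ay": 0,"az": 0,"gripper": 0.75},
  {"tx": 0,"ty": 0,"tz": 0.6,"ax": 0,"ay": 0,"az": 0,"gripper": 0.75},
  {"tx": 0,"ty": 0,"tz": 0.9,"ax": 0,"ay": 0,"az": 0,"gripper": 0.75},
  {"tx": 0,"ty": 0,"tz": 1.2,"ax": 0,"ay": 0,"az": 0,"gripper": 0.75},
  {"tx": 0,"ty": 0,"tz": 1.5,"ax": 0,"ay": 0,"az": 0,"gripper": 0.75},
  {"tx": 0,"ty": 0,"tz": 1.7,"ax": 0,"ay": 0,"az": 0,"gripper": 0.75},
  {"tx": 0,"ty": 0,"tz": 1.7,"ax": 0,"ay": 0,"az": 0,"gripper": 0.75},
  {"tx": 0,"ty": 0,"tz": 1.7,"ax": 0,"ay": 0,"az": 0,"gripper": 0.75},
])

```text
time: 9.78
position: [0.4416, 0.1665, 0.0805]
eef_rot: [0.001, -0.201, 0.98, 0.0]
contact_force: [4.8, 3.4, -6.5]
opening: 0.0305
grasp_force: 59.7
```

```bash
python3 - <<'E'
from h import *
s=sense();print(s["position"],yaw(s),s["contact_force"],s["wrist_torque"])
for C in([.533,.2045],):
  p=s["position"][:2]-C;print(np.linalg.norm(p),np.degrees(np.arctan2(p[1],p[0])))
th0=np.radians(-156.9)
R=lambda a:100*.1*np.array([np.cos(th0+np.radians(a)),np.sin(th0+np.radians(a))])/1
for a in np.arange(0,67,3.3):print(round(a,1),(R(a)-R(0)).round(2))
E
```

```text
[0.4415616  0.16645071 0.08045433] 113.21058809157871 [ 4.82412223  3.43862706 -6.46553567] [ 1.12421373 -1.67432096  0.07155805]
0.09903902824663856 -157.40686109841783
0.0 [0. 0.]
3.3 [ 0.24 -0.52]
6.6 [ 0.51 -1.03]
9.9 [ 0.81 -1.52]
13.2 [ 1.14 -2.  ]
16.5 [ 1.49 -2.45]
19.8 [ 1.87 -2.88]
23.1 [ 2.28 -3.29]
26.4 [ 2.7  -3.68]
29.7 [ 3.15 -4.04]
33.0 [ 3.62 -4.38]
36.3 [ 4.11 -4.68]
39.6 [ 4.61 -4.96]
42.9 [ 5.13 -5.21]
46.2 [ 5.66 -5.43]
49.5 [ 6.21 -5.62]
52.8 [ 6.76 -5.78]
56.1 [ 7.32 -5.9 ]
59.4 [ 7.89 -5.99]
62.7 [ 8.47 -6.05]
66.0 [ 9.04 -6.08]
```

Call:
drive_tool([
  {"tx": 0.24,"ty": -0.52,"tz": 0,"ax": 0,"ay": 0,"az": 3.3,"gripper": 0.75},
  {"tx": 0.51,"ty": -1.03,"tz": 0,"ax": 0,"ay": 0,"az": 6.6,"gripper": 0.75},
  {"tx": 0.81,"ty": -1.52,"tz": 0,"ax": 0,"ay": 0,"az": 9.9,"gripper": 0.75},
  {"tx": 1.14,"ty": -2.0,"tz": 0,"ax": 0,"ay": 0,"az": 13.2,"gripper": 0.75},
  {"tx": 1.49,"ty": -2.45,"tz": 0,"ax": 0,"ay": 0,"az": 16.5,"gripper": 0.75},
  {"tx": 1.87,"ty": -2.88,"tz": 0,"ax": 0,"ay": 0,"az": 19.8,"gripper": 0.75},
  {"tx": 2.28,"ty": -3.29,"tz": 0,"ax": 0,"ay": 0,"az": 23.1,"gripper": 0.75},
  {"tx": 2.7,"ty": -3.68,"tz": 0,"ax": 0,"ay": 0,"az": 26.4,"gripper": 0.75},
  {"tx": 2.7,"ty": -3.68,"tz": 0,"ax": 0,"ay": 0,"az": 26.4,"gripper": 0.75},
  {"tx": 2.7,"ty": -3.68,"tz": 0,"ax": 0,"ay": 0,"az": 26.4,"gripper": 0.75},
])

```text
time: 10.62
position: [0.4681, 0.1302, 0.0799]
eef_rot: [0.0, -0.419, 0.908, 0.001]
contact_force: [1.2, 6.3, -7.1]
opening: 0.0304
grasp_force: 59.9
```

Call:
drive_tool([
  {"tx": 0.45,"ty": -0.36,"tz": 0,"ax": 0,"ay": 0,"az": 3.3,"gripper": 0.75},
  {"tx": 0.92,"ty": -0.68,"tz": 0,"ax": 0,"ay": 0,"az": 6.6,"gripper": 0.75},
  {"tx": 1.41,"ty": -0.97,"tz": 0,"ax": 0,"ay": 0,"az": 9.9,"gripper": 0.75},
  {"tx": 1.91,"ty": -1.24,"tz": 0,"ax": 0,"ay": 0,"az": 13.2,"gripper": 0.75},
  {"tx": 2.43,"ty": -1.49,"tz": 0,"ax": 0,"ay": 0,"az": 16.5,"gripper": 0.75},
  {"tx": 2.96,"ty": -1.71,"tz": 0,"ax": 0,"ay": 0,"az": 19.8,"gripper": 0.75},
  {"tx": 3.51,"ty": -1.9,"tz": 0,"ax": 0,"ay": 0,"az": 23.1,"gripper": 0.75},
  {"tx": 4.06,"ty": -2.06,"tz": 0,"ax": 0,"ay": 0,"az": 26.4,"gripper": 0.75},
  {"tx": 4.62,"ty": -2.18,"tz": 0,"ax": 0,"ay": 0,"az": 29.7,"gripper": 0.75},
  {"tx": 5.19,"ty": -2.27,"tz": 0,"ax": 0,"ay": 0,"az": 33,"gripper": 0.75},
])

```text
time: 11.45
position: [0.5187, 0.1077, 0.0792]
eef_rot: [-0.0, -0.661, 0.75, 0.002]
contact_force: [-0.5, 8.6, -6.0]
opening: 0.03
grasp_force: 60.1
```

Call:
drive_tool([
  {"tx": 0.58,"ty": -0.04,"tz": 0,"ax": 0,"ay": 0,"az": 3.3,"gripper": 0.75},
  {"tx": 1.15,"ty": -0.05,"tz": 0,"ax": 0,"ay": 0,"az": 6.6,"gripper": 0.75},
  {"tx": 1.15,"ty": -0.05,"tz": 0,"ax": 0,"ay": 0,"az": 6.6,"gripper": 0.75},
  {"tx": 1.15,"ty": -0.05,"tz": 0,"ax": 0,"ay": 0,"az": 6.6,"gripper": 0.75},
])

```text
time: 11.78
position: [0.5297, 0.107, 0.0788]
eef_rot: [-0.001, -0.702, 0.712, 0.002]
contact_force: [-1.1, 6.7, -6.3]
opening: 0.0306
grasp_force: 60.1
```

```bash
python3 - <<'E'
from h import *
s=sense();print(s["position"],yaw(s),s["contact_force"],s["wrist_torque"])
f=grab_frame("wrist");g=grab_frame("top")
o=np.zeros((400,800,3),np.uint8);o[:,:440]=f["img"][:,100:540];o[:360,440:800]=cv2.resize(g["img"][150:270,185:305],None,fx=3,fy=3,interpolation=2);cv2.imwrite("pics/w6.png",o)
E
```

```text
[0.52971903 0.10703101 0.07880136] 179.1881213585436 [-1.10305585  6.70883238 -6.33499353] [2.22834869 0.01604266 0.14105888]
```

View pics/w6.png

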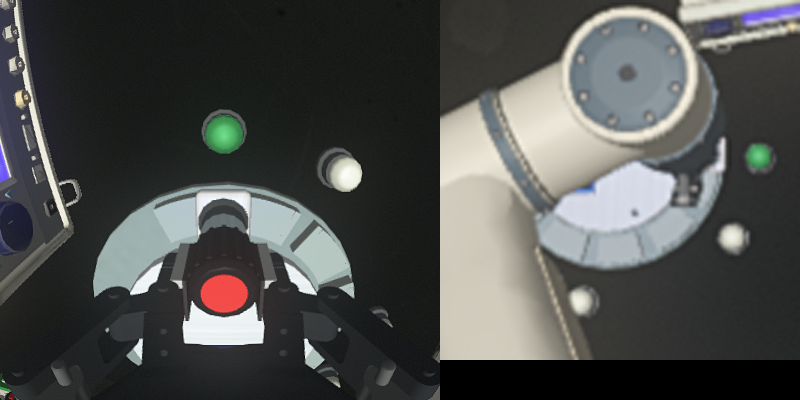

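The knob, arm and green lamp line up radially (all at column 224). The chord travelled gives about 64°, so I'll nudge it slightly further before letting go.

Call:
drive_tool([
  {"tx": 0.22,"ty": 0.1,"tz": 0,"ax": 0,"ay": 0,"az": 0,"gripper": 0.75},
  {"tx": 0.22,"ty": 0.1,"tz": 0,"ax": 0,"ay": 0,"az": 0,"gripper": 0.75},
  {"tx": 0.22,"ty": 0.1,"tz": 0,"ax": 0,"ay": 0,"az": 0,"gripper": 0.75},
  {"tx": 0.22,"ty": 0.1,"tz": 0,"ax": 0,"ay": 0,"az": 0,"gripper": 0.75},
])

```text
time: 12.22
position: [0.5304, 0.107, 0.0783]
eef_rot: [-0.003, -0.702, 0.712, 0.002]
contact_force: [-4.5, 4.0, -6.9]
opening: 0.0302
grasp_force: 60.2
```

```bash
python3 - <<'E'
from h import *
s=sense();print(s["position"],yaw(s),s["contact_force"],s["wrist_torque"])
f=grab_frame("wrist")
def com(lo,hi,box):
    x0,y0,x1,y1=box;m=cv2.inRange(f["img"][y0:y1,x0:x1],lo,hi);n,l,st,c=cv2.connectedComponentsWithStats(m);i=1+np.argmax(st[1:,4]);return c[i]+[x0,y0]
r=com((0,0,150),(110,110,255),(260,250,400,340));g=com((0,90,0),(140,255,90),(280,90,370,160))
print(r,g);k=wat(f,*r,.1143)[:2];l=wat(f,*g,.03)[:2];print(k,l)
for C in([.5335,.2035],[.533,.2045]):
  for p in(k,l):v=p-C;print(np.linalg.norm(v),np.degrees(np.arctan2(v[1],v[0])))
v=l-k;print("lamp-knob",np.linalg.norm(v),np.degrees(np.arctan2(v[1],v[0])))
E
```

```text
[0.53039083 0.10704009 0.07832258] 179.20353001639143 [-4.54352107  4.00256837 -6.86081993] [1.41969301 0.92544123 0.49574437]
[324.13403509 292.92280702] [324.54572864 134.2040201 ]
[0.53183847 0.10452193] [0.5300204  0.04891926]
0.09899201088620295 -90.96172702176256
0.1546198987292781 -91.28950538955196
0.09998481293777803 -90.66562537485818
0.1556092701786201 -91.09716410206936
lamp-knob 0.05563239019581724 -91.87275955238611
```

Knob and lamp agree in direction to within about 0.3°. I'll relax the nudge and let go.

Call:
drive_tool([
  {"tx": -0.13,"ty": 0,"tz": 0,"ax": 0,"ay": 0,"az": 0,"gripper": 0.75},
  {"tx": -0.13,"ty": 0,"tz": 0,"ax": 0,"ay": 0,"az": 0,"gripper": 0.75},
  {"tx": -0.13,"ty": 0,"tz": 0,"ax": 0,"ay": 0,"az": 0,"gripper": 0.5},
  {"tx": -0.13,"ty": 0,"tz": 0,"ax": 0,"ay": 0,"az": 0,"gripper": 0.25},
  {"tx": -0.13,"ty": 0,"tz": 0,"ax": 0,"ay": 0,"az": 0,"gripper": 0},
  {"tx": -0.13,"ty": 0,"tz": 0,"ax": 0,"ay": 0,"az": 0,"gripper": 0},
  {"tx": -0.13,"ty": 0,"tz": 0,"ax": 0,"ay": 0,"az": 0,"gripper": 0},
  {"tx": -0.13,"ty": 0,"tz": 0,"ax": 0,"ay": 0,"az": 0,"gripper": 0},
])

```text
time: 12.93
position: [0.5327, 0.1069, 0.0806]
eef_rot: [0.0, -0.702, 0.712, -0.0]
contact_force: [-0.2, 0.4, 0.6]
opening: 0.0856
grasp_force: 0.0
```

Call:
drive_tool([
  {"tx": 0,"ty": 0,"tz": 2,"ax": 0,"ay": 0,"az": 0,"gripper": 0},
  {"tx": 0,"ty": 0,"tz": 5,"ax": 0,"ay": 0,"az": 0,"gripper": 0},
  {"tx": 0,"ty": 0,"tz": 8,"ax": 0,"ay": 0,"az": 0,"gripper": 0},
  {"tx": 0,"ty": 0,"tz": 11,"ax": 0,"ay": 0,"az": 0,"gripper": 0},
  {"tx": -3,"ty": -3,"tz": 14,"ax": 0,"ay": 0,"az": 0,"gripper": 0},
  {"tx": -6,"ty": -6,"tz": 15,"ax": 0,"ay": 0,"az": 0,"gripper": 0},
  {"tx": -8,"ty": -9,"tz": 15,"ax": 0,"ay": 0,"az": 0,"gripper": 0},
  {"tx": -10,"ty": -12,"tz": 15,"ax": 0,"ay": 0,"az": 0,"gripper": 0},
  {"tx": -11,"ty": -14,"tz": 15,"ax": 0,"ay": 0,"az": 0,"gripper": 0},
  {"tx": -11,"ty": -14,"tz": 15,"ax": 0,"ay": 0,"az": 0,"gripper": 0},
])

```text
time: 13.77
position: [0.4204, -0.0358, 0.2314]
eef_rot: [0.001, -0.701, 0.713, -0.001]
contact_force: [1.4, 0.2, 0.1]
opening: 0.0854
grasp_force: 0.0
```

```bash
python3 - <<'E'
from h import *
import pickle
s=sense();print(s["position"],s["time"])
t=grab_frame("top");g=grab_frame("scene")
o=np.zeros((440,800,3),np.uint8);o[:400,:400]=cv2.resize(t["img"][150:250,195:295],None,fx=4,fy=4,interpolation=2);o[:400,400:]=cv2.resize(g["img"][160:260,215:315],None,fx=4,fy=4,interpolation=2);cv2.imwrite("pics/fin.png",o)
def red(f,x0,y0,x1,y1):
    m=cv2.inRange(f["img"][y0:y1,x0:x1],(0,0,140),(110,110,255));n,l,st,c=cv2.connectedComponentsWithStats(m);i=1+np.argmax(st[1:,4]);return c[i]+[x0,y0],st[i,4]
def tri(a,pa,b,pb):
    c1,d1=ray(a,*pa);c2,d2=ray(b,*pb);A=np.c_[d1,-d2];k=np.linalg.lstsq(A,c2-c1,rcond=None)[0];p,q=c1+k[0]*d1,c2+k[1]*d2;return (p+q)/2,np.linalg.norm(p-q)
t0=pickle.load(open("top0.pkl","rb"));g0=pickle.load(open("s3.pkl","rb"))
for T,G in((t0,g0),(t,g)):
    a=red(T,215,180,310,250);b=red(G,215,180,315,240);print(a,b,tri(T,a[0],G,b[0]))
E
```

```text
[ 0.42039029 -0.03580565  0.23139894] 13.7667
(array([249.        , 229.08695652]), np.int32(46)) (array([252.4, 198.8]), np.int32(15)) (array([0.44252709, 0.16769762, 0.09618381]), np.float64(8.718029833222472e-05))
(array([270.5       , 198.29166667]), np.int32(48)) (array([283. , 193.7]), np.int32(20)) (array([0.53314485, 0.10566208, 0.09868857]), np.float64(1.6818230112559067e-05))
```

View pics/fin.png

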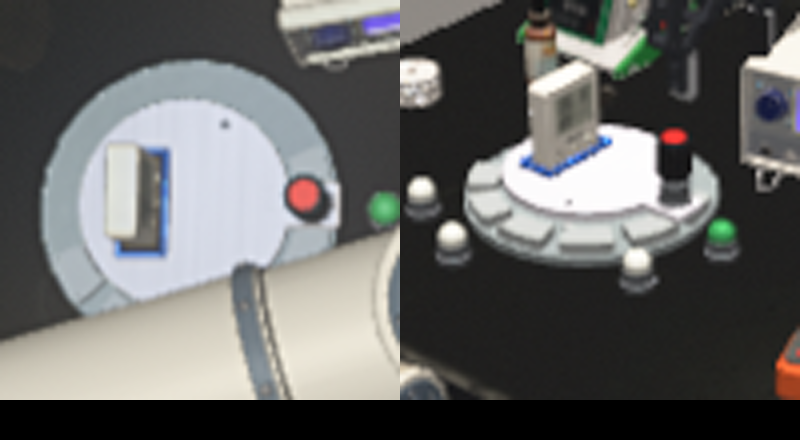

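The logger stands in the tray facing the knob, and the knob is in front of the green lamp. I'll check the knob height more precisely with weighted centroids.

```bash
python3 - <<'E'
from h import *
import pickle
t=grab_frame("top");g=grab_frame("scene")
t0=pickle.load(open("top0.pkl","rb"));g0=pickle.load(open("s3.pkl","rb"))
def red(f,c):
    x,y=c;i=f["img"][y-7:y+8,x-8:x+9].astype(float);w=np.clip(i[...,2]-np.maximum(i[...,0],i[...,1])-25,0,None);Y,X=np.mgrid[y-7:y+8,x-8:x+9];return np.array([(w*X).sum(),(w*Y).sum()])/w.sum()
C=np.array([.5333,.2038])
for T,G,ct,cg,a in((t0,g0,(249,229),(252,199),-157),(t,g,(270,198),(283,194),-91)):
    pt=red(T,ct);pg=red(G,cg);c1,d1=ray(T,*pt);c2,d2=ray(G,*pg);k=np.linalg.lstsq(np.c_[d1,-d2],c2-c1,rcond=None)[0];print(pt,pg,c1+k[0]*d1)
    xy=at(T,*pt,.1)[:2]
    for z in(.1,.103,.111):print(z,px(G,[*xy,z]),px(G,[*(C+.1*np.array([np.cos(np.radians(a)),np.sin(np.radians(a))])),z]))
E
```

```text
[248.93738337 229.08791209] [252.37568556 198.62934186] [0.44251873 0.16773946 0.09684318]
0.1 [252.43231815 197.88854182] [252.7520691  198.22237455]
0.103 [252.3932987  197.12296658] [252.713302  197.4561268]
0.111 [252.28888518 195.07433669] [252.60956327 195.40568808]
[270.390625   198.17477679] [283.01090397 193.6732325 ] [0.53350776 0.10601628 0.09852814]
0.1 [282.98594141 193.33712699] [283.11486795 193.6895057 ]
0.103 [282.97603265 192.58401947] [283.10506454 192.93565602]
0.111 [282.94951943 190.56890481] [283.07883312 190.91854583]
```

```bash
python3 - <<'E'
from h import *
f=grab_frame("wrist");cv2.imwrite("pics/w7.png",f["img"])
R=f["view"][:3,:3];print("cam",-R.T@f["view"][:3,3])
for z in(.1,.103,.111):print(wpx(f,[.532,.1045,z]))
m=cv2.inRange(f["img"],(0,0,140),(110,110,255));n,l,st,c=cv2.connectedComponentsWithStats(m)
for i in range(1,n):
  if st[i,4]>40:print(st[i],c[i])
E
```

```text
cam [ 0.4231877  -0.11386186  0.37362578]
[230.91195438 303.55393349]
[230.26968304 305.13107002]
[228.52232921 309.43418998]
[146   0  26  45 660] [157.18484848  20.68939394]
[ 216   35  140   99 1262] [288.55309033  84.69492868]
[322  47   9   9  58] [325.93103448  51.        ]
[143  49  13  13 139] [148.49640288  54.58273381]
[333  81   9  10  58] [337.13793103  85.81034483]
[232 301   8  11  56] [235.53571429 306.48214286]
```

I'll check the knob height with a light touch of the shut fingertips.

Call:
drive_tool([
  {"tx": 2.5,"ty": 3,"tz": 0,"ax": 0,"ay": 0,"az": 0,"gripper": 0.5},
  {"tx": 5,"ty": 6,"tz": 0,"ax": 0,"ay": 0,"az": 0,"gripper": 1},
  {"tx": 7.5,"ty": 9,"tz": 0,"ax": 0,"ay": 0,"az": 0,"gripper": 1},
  {"tx": 10,"ty": 12,"tz": 0,"ax": 0,"ay": 0,"az": 0,"gripper": 1},
  {"tx": 11.2,"ty": 14.1,"tz": 0,"ax": 0,"ay": 0,"az": 0,"gripper": 1},
  {"tx": 11.2,"ty": 14.1,"tz": -4,"ax": 0,"ay": 0,"az": 0,"gripper": 1},
  {"tx": 11.2,"ty": 14.1,"tz": -8,"ax": 0,"ay": 0,"az": 0,"gripper": 1},
  {"tx": 11.2,"ty": 14.1,"tz": -10.5,"ax": 0,"ay": 0,"az": 0,"gripper": 1},
  {"tx": 11.2,"ty": 14.1,"tz": -11,"ax": 0,"ay": 0,"az": 0,"gripper": 1},
  {"tx": 11.2,"ty": 14.1,"tz": -11,"ax": 0,"ay": 0,"az": 0,"gripper": 1},
])

```text
time: 14.85
position: [0.5337, 0.1082, 0.1185]
eef_rot: [-0.002, -0.703, 0.712, 0.001]
contact_force: [-0.4, 0.5, 1.7]
opening: -0.0003
grasp_force: 0.0
```

Call:
drive_tool([
  {"tx": 0,"ty": 0,"tz": -0.3,"ax": 0,"ay": 0,"az": 0,"gripper": 1},
  {"tx": 0,"ty": 0,"tz": -0.6,"ax": 0,"ay": 0,"az": 0,"gripper": 1},
  {"tx": 0,"ty": 0,"tz": -0.9,"ax": 0,"ay": 0,"az": 0,"gripper": 1},
  {"tx": 0,"ty": 0,"tz": -0.9,"ax": 0,"ay": 0,"az": 0,"gripper": 1},
])

```text
time: 15.18
position: [0.5348, 0.1082, 0.1119]
eef_rot: [0.001, -0.702, 0.712, -0.0]
contact_force: [-0.7, -0.1, -0.5]
opening: 0.0
grasp_force: 0.0
```

Call:
drive_tool([
  {"tx": -0.2,"ty": -0.2,"tz": -0.3,"ax": 0,"ay": 0,"az": 0,"gripper": 1},
  {"tx": -0.2,"ty": -0.2,"tz": -0.6,"ax": 0,"ay": 0,"az": 0,"gripper": 1},
  {"tx": -0.2,"ty": -0.2,"tz": -0.7,"ax": 0,"ay": 0,"az": 0,"gripper": 1},
  {"tx": -0.2,"ty": -0.2,"tz": -0.7,"ax": 0,"ay": 0,"az": 0,"gripper": 1},
  {"tx": -0.2,"ty": -0.2,"tz": -0.7,"ax": 0,"ay": 0,"az": 0,"gripper": 1},
])

```text
time: 15.6
position: [0.5325, 0.1059, 0.1043]
eef_rot: [-0.0, -0.702, 0.712, -0.0]
contact_force: [-0.1, -0.3, 0.3]
opening: 0.0002
grasp_force: 0.0
```

Call:
drive_tool([
  {"tx": 0,"ty": 0,"tz": -0.1,"ax": 0,"ay": 0,"az": 0,"gripper": 1},
  {"tx": 0,"ty": 0,"tz": -0.2,"ax": 0,"ay": 0,"az": 0,"gripper": 1},
  {"tx": 0,"ty": 0,"tz": -0.3,"ax": 0,"ay": 0,"az": 0,"gripper": 1},
  {"tx": 0,"ty": 0,"tz": -0.3,"ax": 0,"ay": 0,"az": 0,"gripper": 1},
  {"tx": 0,"ty": 0,"tz": -0.3,"ax": 0,"ay": 0,"az": 0,"gripper": 1},
])

```text
time: 16.02
position: [0.5324, 0.106, 0.1012]
eef_rot: [-0.0, -0.702, 0.712, 0.0]
contact_force: [-0.1, 0.2, 0.1]
opening: -0.0001
grasp_force: 0.0
```

No contact down to 101 mm, so the knob is within about 1 mm of its 100 mm home height and the pin is in the notch. I'll retreat and hand in.

Call:
drive_tool([
  {"tx": 0,"ty": 0,"tz": 3,"ax": 0,"ay": 0,"az": 0,"gripper": 1},
  {"tx": 0,"ty": 0,"tz": 7,"ax": 0,"ay": 0,"az": 0,"gripper": 1},
  {"tx": 0,"ty": 0,"tz": 11,"ax": 0,"ay": 0,"az": 0,"gripper": 1},
  {"tx": -2,"ty": -2,"tz": 13,"ax": 0,"ay": 0,"az": 0,"gripper": 1},
  {"tx": -4,"ty": -5,"tz": 13,"ax": 0,"ay": 0,"az": 0,"gripper": 1},
  {"tx": -6,"ty": -8,"tz": 13,"ax": 0,"ay": 0,"az": 0,"gripper": 1},
  {"tx": -6,"ty": -8,"tz": 13,"ax": 0,"ay": 0,"az": 0,"gripper": 1},
  {"tx": -6,"ty": -8,"tz": 13,"ax": 0,"ay": 0,"az": 0,"gripper": 1},
])

```text
time: 16.68
position: [0.4718, 0.0249, 0.2321]
eef_rot: [0.001, -0.702, 0.713, -0.0]
contact_force: [0.8, 0.3, 0.3]
opening: 0.0001
grasp_force: 0.0
```

```bash
python3 -c "
from workcell import sign_off
print(sign_off())"
```

```text
the job is handed in; nothing more can be done
None
```

The job is handed in at about 17 s: the logger stands in the tray with its display facing the knob, and the turntable is at the green-lamp station with the knob within about 1 mm of its home height; the arm never came near the meter, bottle, mug or screwdriver, though I did not re-measure them.

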